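# Raise the fixing booth's sash to its pointer

## Task

Push the clear sliding window of the fixing booth up from beneath its lip, with the fingers and without gripping it, until the round bar along the lip's front is level with the tip of the pointer clamped on the side of the booth's frame. Then take the hand away and leave the window standing there, with the things around and inside the booth left where they are.

Things in the scene. Friction and masses are not known exactly. Their poses are not given: they have to be found in the camera images.
- booth: Fixed bench-top booth for charcoal drawings: aluminium frame, clear sides, roof and upper front, open back; 360 mm wide, 235 deep, 485 high; it stands to the left, its front turned to the right and somewhat to the robot. Origin on the table below the middle of the sliding window; x points level into the booth, y along the window (left for one who faces it), z up. Front uprights 30 mm square, 165 mm to each side.
- sash (a joint): Height of the sliding clear window above its lowest position, m: 0 lowest, 0.27 fully up. It runs straight up and down. Weights beside the frame balance it, so it stays where it is left; pushing it either way takes about 3 to 6 N and it hardly coasts. Window 295 mm wide, 170 mm high, about 0.9 kg.
- lip_mid (a point): Middle of the axis of the round bar (14 mm diameter, 344 mm long, along the booth's y) that is the front edge of the window's lip. It lies 50 mm before the window's plane (outside the booth); a level plate 6 mm thick, 290 mm wide, at the bar's mid height joins it to the window's lower edge. Bar axis 105 mm above the table at joint value 0; below the lip it is open down to the table.
- lip_bar: The lip itself: the round bar and its level plate, moving with the window. Origin on the window's plane, at its middle, at the height of the bar's axis; axes as the booth's. This is what is pushed from beneath.
- lip_pad: Rubber tread on top of the lip's plate, 30 x 260 x 4 mm, from 11 to 41 mm before the window's plane, its top 7 mm above the bar's axis. Origin and axes as lip_bar. Fingers that bear on it and on the lip's bar or plate at the same time are taken to be gripping the lip.
- mark (a point): Tip of the fixed pointer: a black cone 34 mm long, 22 mm across, pointing level along booth +y at the right end of the lip's bar (the end farther from the robot), clamped to the outside of the right front upright. The tip lies 50 mm before the window's plane, 6 mm beyond the bar's end. Its height above the table differs from start to start (0.22 to 0.29 m).
- jar: Empty glass cup, 60 mm across, 65 mm high, standing beneath the left part of the lip (the end nearer the robot), about 115 mm from its middle. Origin at the centre of its underside.
- tin: Flat metal tin 60 x 110 x 18 mm lying beneath the right part of the lip, about 110 mm from its middle. Origin at the centre of its underside.
- board: Plywood board 140 x 240 x 8 mm with a drawing, lying on the booth's 12 mm floor. Origin at the centre of its underside.
- can: Spray can, 52 mm across, 155 mm high, standing before the booth, to its right. Origin at the centre of its underside.
- mug: White mug, 76 mm across without the handle, 90 mm high, standing before the booth, to its left. Origin at the centre of its underside.
- phone: Black phone 145 x 70 x 9 mm lying on the table before the booth, right. Origin at the centre of its underside.
- eraser: White eraser 45 x 25 x 12 mm lying on the table before the booth, left. Origin at the centre of its underside.

How it is judged:
By the outcome, as a careful person would: the job done as asked, in the order asked, and still so for the second after the job is handed in, with the robot touching nothing.
It also fails if it takes over 38 s, if anything falls off the work surface, if the arm or the gripper's body presses on something with over 40 N, if the wrist force passes 120 N, or if a joint passes its speed limit or range.

## Robot

A 6-joint arm with a two-finger parallel gripper is mounted at the origin on the work surface. World frame = base frame: x ahead of the robot, y to its left, z up, the work surface at z = 0. Lengths are in mm, angles in degrees, forces in N, time in s.
With the tool pointing down it reaches from about 350 to 850 mm from the base axis. Payload 8.1 kg.
Tool frame: the origin (TCP) lies at the centre of the arm's flange, where the gripper is bolted on; the fingertips stand 173 mm ahead of it and the grasp point (between the pads) lies 155 mm ahead of it; z points along the fingers, y is the line along which they close (so a half turn about z gives the same grasp; the last joint's range is limited). The gripper opens to 85 mm and grips with 20 to 120 N. Pads are 22 mm wide; open, the fingers measure 114 mm over their backs; the gripper's body (76 mm by 85 mm) begins 54 mm behind the grasp point. The pads swing forward as they close: fully open they stand 13 mm farther back than shut.
Start: joints at [-71.471, 7.471, 85.268, -0, 87.261, -4.893], TCP at [238.525, -550.556, 404.692] pointing down, gripper open.
Joint ranges: [-169.43, 169.43], [-51.17, 129.36], [1.28, 143.12], [-76.62, 256.62], [0, 156.53], [-152.29, 152.29]. Speed limits (degrees/s): [136.94, 136.94, 159.86, 180, 180, 180].

## Interface

Orientations are given as [roll, pitch, yaw] about the fixed x, y, z axes, in that order (R = Rz(yaw) Ry(pitch) Rx(roll)).
In Python, from bench import * gives the robot as it stands.
- The arm moves only by the shell command python3 -m jog 'ROWS' [FORCE]. ROWS is text: rows parted by semicolons, each of 7 numbers parted by spaces: the shift along the tool's x, y, z scaled (see below), then the turn, a rotation vector about the tool's x, y, z scaled (see below), then the closure, from -1 (fully open) to 1 (shut). In form: tx ty tz wx wy wz hand; .... A call has 1 to 5 rows; each row shifts and turns the commanded pose from where the row before left it, along the tool's axes as they then stand; what a row does not reach is not made up. The controller multiplies each number of a shift by 0.1 m and each number of a turn by 60 degrees. A row lasts 1/8 s, in which the tool goes at most 62.5 mm and 10.7 degrees, less where a joint would pass 70% of its speed; a pose out of reach is approached as far as the arm can. A call with a number of a shift or a turn outside -1 to 1 is refused whole. A call with a gripper value outside its range is refused whole. The fingers move at their own pace and stop on an object; FORCE is the grip in N (left out, the last holds). Time passes only in rows, so rows that do not move let the fingers close. It gives the time, the measured TCP pose, the force, the opening and the grip force at its end, in the units of the state.
- sense(): the state, without advancing time (a new reading comes with each control period).
- snapshot(name): name is "scene" or "top" or "wrist"; returns a dict with "img" (400x640x3 uint8, red, green, blue), "fx", "fy", "cx", "cy" (pixels), "dist" ([k1, k2, p1, p2, k3] as OpenCV has them; the pictures are not rectified), "extrinsics" (4x4, takes a point from camera to world coordinates). Camera axes: x right, y down, z forward; pixel columns grow to the right and rows downward; lengths in mm; the calibration is good to about 2 mm. A picture is of the moment at which its call begins. There is no depth.
- hand_in(): hands the job in; it is judged then, once.
The state is a dict: "time": time; "joint_pos": joint angles; "qd": joint speeds; "joint_efforts": joint torques, N m; "tool_pos": TCP position; "tcp_rot": TCP orientation; "ft_force": force on the tool from outside, world axes, zero at the start; "wrist_torque": the same for the moment, N m; "finger_gap": finger opening in mm; "grip_force": force on a finger pad.
Only numpy, scipy, OpenCV 4.12 (cv2) and the standard library are available. Lean on these libraries where they do the work, as an engineer would, in place of code of your own. Each camera call takes 0.05 s, during which the arm holds its last target. There are 200 camera calls.

## Working session

There is one attempt and no reset: what is moved stays moved. The work goes in short steps, Python scripts to look and compute and a shell command to move; the robot and the scene stay as the last step left them, time stands still between calls to the robot, and variables do not carry over. Pictures are saved under pics/ and viewed, at most 10 in all, crops included, and the job is handed in when it is done.

```bash
ls; mkdir -p pics
python3 - <<'E'
from bench import *
import cv2
s=sense();print(s)
for n in ("scene","top"):
    d=snapshot(n);cv2.imwrite(f"pics/{n}0.png",d["img"][:,:,::-1])
    print(n,d["fx"],d["fy"],d["cx"],d["cy"],d["dist"],d["extrinsics"])
E
```

```text
pics
{'time': 0.0, 'joint_pos': array([-7.14707415e+01,  7.51225233e+00,  8.53270139e+01, -2.18471666e-04,
        8.72597714e+01, -4.89257066e+00]), 'qd': array([-0.02555787, -0.02250428,  0.14697512, -0.02467963, -0.01941822,
        0.01989012]), 'joint_efforts': array([ 2.61034118e-03, -5.69391167e+01, -5.00542045e+01, -1.99377469e-04,
        1.50506885e-02,  1.18081621e-05]), 'tool_pos': array([ 238.45390086, -550.34504297,  403.69563011]), 'tcp_rot': array([-1.79901305e+02, -8.22928190e-03,  2.34218327e+01]), 'ft_force': array([-0.33132821, -0.03610196,  0.20195006]), 'wrist_torque': array([0.03408725, 0.00525226, 0.1051708 ]), 'grip_force': 0.0, 'finger_gap': 85.28718510049914}
scene 516.8428156091504 516.8428156091504 323.7481701438168 206.16797659396778 [-0.07928186  0.          0.          0.          0.        ] [[ 8.45275126e-01  2.99681821e-01 -4.42380794e-01  1.09222581e+03]
 [ 5.34023723e-01 -5.01891214e-01  6.80385091e-01 -6.85284311e+02]
 [-1.81279904e-02 -8.11354433e-01 -5.84273361e-01  8.41348630e+02]
 [ 0.00000000e+00  0.00000000e+00  0.00000000e+00  1.00000000e+00]]
top 505.77145698932253 505.77145698932253 323.96102783200485 198.58887239506706 [-0.0561414  0.         0.         0.         0.       ] [[ 3.24734030e-03 -9.97724103e-01  6.73503521e-02  5.29673094e+02]
 [-9.99983519e-01 -2.92105276e-03  4.94254341e-03  3.28652459e+01]
 [-4.73456076e-03 -6.73652923e-02 -9.97717145e-01  1.10481725e+03]
 [ 0.00000000e+00  0.00000000e+00  0.00000000e+00  1.00000000e+00]]
```

View pics/scene0.png

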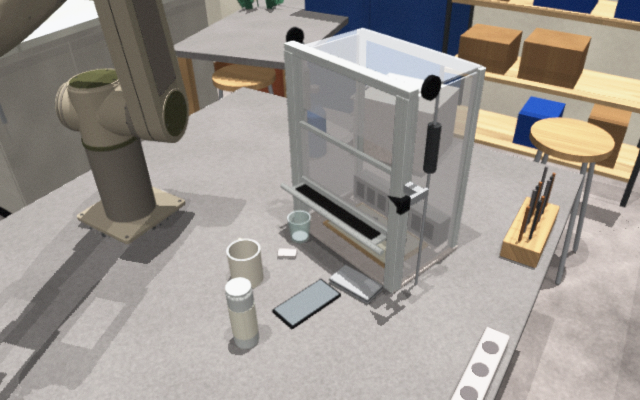

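View pics/top0.png

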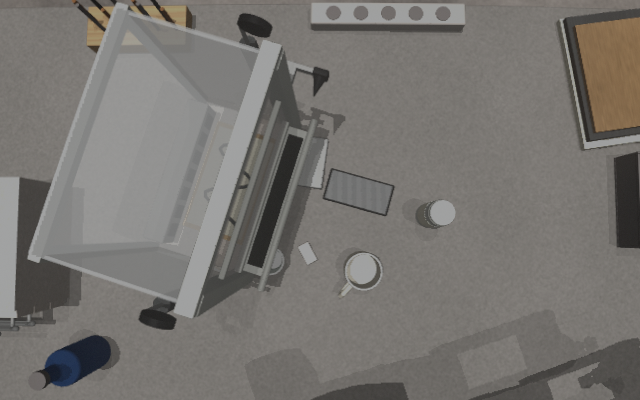

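```bash
cat > h.py <<'E'
from bench import *
import cv2, numpy as np
def ray(d,uv):
    K=np.array([[d["fx"],0,d["cx"]],[0,d["fy"],d["cy"]],[0,0,1]])
    p=cv2.undistortPoints(np.array([[uv]],float),K,np.array(d["dist"]))[0,0]
    E=np.array(d["extrinsics"]); return E[:3,3],E[:3,:3]@np.array([p[0],p[1],1])
def atz(d,uv,z):
    o,v=ray(d,uv); return o+v*(z-o[2])/v[2]
def tri(a,b):
    (o,v),(p,w)=a,b
    t=np.linalg.lstsq(np.c_[v,-w],p-o,rcond=None)[0]
    x,y=o+v*t[0],p+w*t[1]; return (x+y)/2,np.linalg.norm(x-y)
def proj(d,P):
    E=np.linalg.inv(np.array(d["extrinsics"]));K=np.array([[d["fx"],0,d["cx"]],[0,d["fy"],d["cy"]],[0,0,1]])
    return cv2.projectPoints(np.array(P,float).reshape(-1,1,3),cv2.Rodrigues(E[:3,:3])[0],E[:3,3],K,np.array(d["dist"]))[0][:,0]
def crop(d,x,y,w,h,s,name):
    cv2.imwrite(name,cv2.resize(d["img"][y:y+h,x:x+w,::-1],None,fx=s,fy=s,interpolation=cv2.INTER_CUBIC))
E
python3 - <<'E'
from h import *
a=snapshot("scene");b=snapshot("top")
crop(a,270,165,160,120,5,"pics/s1.png")
crop(b,230,60,120,240,2.5,"pics/t1.png")
E
```

```text
(no output)
```

View pics/s1.png

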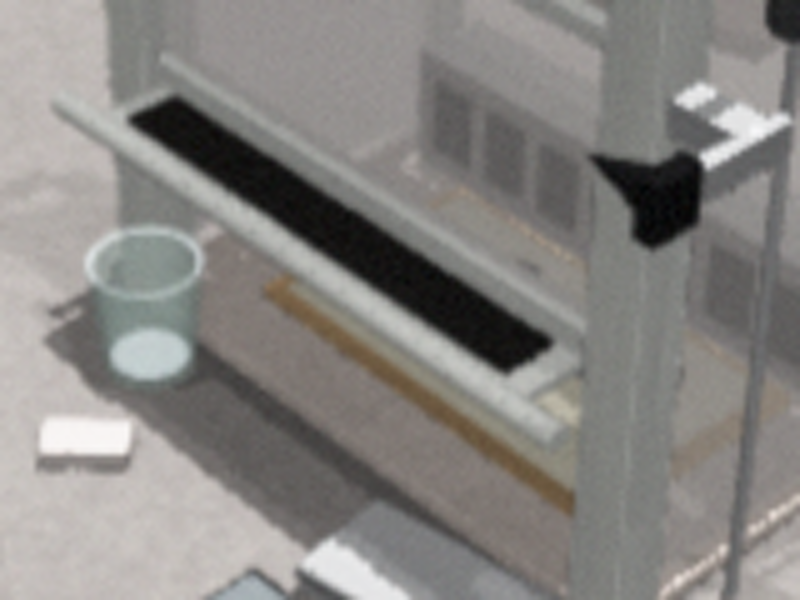

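View pics/t1.png

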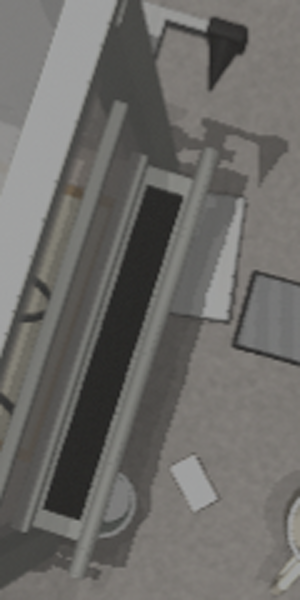

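Run:
```python
from h import *
np.set_printoptions(precision=1,suppress=True)
a=snapshot("scene");b=snapshot("top")
S=lambda u,v:(270+(u+.5)/5-.5,165+(v+.5)/5-.5)
T=lambda u,v:(230+(u+.5)/2.5-.5,60+(v+.5)/2.5-.5)
P={}
for n,s,t in (("L",(58,103),(78,575)),("R",(556,434),(211,151)),("tip",(593,156),(211,91))):
    P[n],e=tri(ray(a,S(*s)),ray(b,T(*t)));print(n,P[n],e, "z105:",atz(a,S(*s),105),atz(b,T(*t),105))
L,R=P["L"],P["R"];d=L-R;print(np.linalg.norm(d),np.degrees(np.arctan2(d[1],d[0])))
print("mid",(L+R)/2)
# tin top, jar rim
for n,t,z in (("tinTR",(243,200),18),("tinBR",(230,322),18),("jarRtop",(131,508),65),("jarbot",(110,535),65),("phoneTL",(255,272),9),("phoneBL",(235,345),9),("er",(193,483),12),("mugtop?",(300,520),90)):
    print(n,atz(b,T(*t),z))
for n,s,z in (("jarL",(88,265),65),("jarR",(203,265),65)): print(n,atz(a,S(*s),z))
print("can",atz(b,(441,212),155),"mug",atz(b,(363,269),90))
```

```text
L [420.7 156.8 136.6] 0.8200117082322882 z105: [390.2 194.3 105. ] [417.5 161.1 105. ]
R [747.4  57.4 139.1] 0.49893670419971814 z105: [730.8  93.7 105. ] [754.9  58.1 105. ]
tip [756.   54.4 283.5] 2.3422111182318326 z105: [649.5 292.4 105. ] [804.   58.3 105. ]
341.4978783399893 163.07817125259845
mid [584.  107.1 137.9]
tinTR [731.3  32.3  18. ]
tinBR [624.8  43.2  18. ]
jarRtop [467.7 123.3  65. ]
jarbot [445.6 140.3  65. ]
phoneTL [669.5  21.6   9. ]
phoneBL [605.6  38.9   9. ]
er [486.2  74.6  12. ]
mugtop? [460.2 -13.9  90. ]
jarL [452.  130.5  65. ]
jarR [501.4 160.1  65. ]
can [ 569.1 -182.8  155. ] mug [457.7 -40.4  90. ]
```

```bash
python3 -m jog '.42 -.256 0 0 0 0 1;.42 -.256 0 0 0 0 1;.42 -.256 0 0 0 0 1;.42 -.256 0 0 0 0 1;.42 -.256 0 0 0 0 1' && python3 -m jog '.42 -.256 0 0 0 0 1;.42 -.256 0 0 0 0 1;.42 -.256 0 0 0 0 1;.42 -.256 0 0 0 0 1;.42 -.256 0 0 0 0 1' && python3 -m jog '0 0 0 0 0 -.166 1;0 0 0 0 0 -.166 1;0 0 0 0 0 -.166 1;0 0 0 0 0 -.166 1;0 0 0 0 0 -.166 1' && python3 -m jog '0 0 0 0 .167 0 1;0 0 0 0 .167 0 1;0 0 0 0 .167 0 1' ; python3 -c "
from bench import *
print(sense()['joint_pos'])"
```

```text
time: 0.92
tool_pos: [381.0, -348.2, 404.8]
tcp_rot: [180.0, -0.0, 23.4]
ft_force: [1.4, -0.7, 0.0]
finger_gap: -0.4
grip_force: 0.0
time: 1.55
tool_pos: [522.9, -147.2, 404.8]
tcp_rot: [180.0, -0.0, 23.4]
ft_force: [0.5, -0.9, -0.3]
finger_gap: -0.0
grip_force: 0.0
time: 2.17
tool_pos: [522.1, -148.7, 404.7]
tcp_rot: [-180.0, -0.0, 73.6]
ft_force: [-0.2, 0.9, 0.6]
finger_gap: -0.1
grip_force: 0.0
time: 2.55
tool_pos: [522.2, -148.7, 405.3]
tcp_rot: [179.9, -30.4, 73.3]
ft_force: [-0.1, -0.2, -0.6]
finger_gap: -0.1
grip_force: 0.0
[-31.37285041   0.46991502  95.28682708  29.33684501  92.23884863
 -15.54625446]
```

Works as expected; continue pitching 40° more.

```bash
python3 -m jog '0 0 0 0 .166 0 1;0 0 0 0 .166 0 1;0 0 0 0 .166 0 1;0 0 0 0 .166 0 1;0 0 0 0 0 0 1'
cat > plan.py <<'E'
import sys
from h import *
from scipy.spatial.transform import Rotation as Ro
np.set_printoptions(precision=1,suppress=True)
mid=np.array([584,107,138.]);ux=np.array([.291,.957,0]);uy=np.array([-.957,.291,0])
s=sense();R=Ro.from_euler('xyz',s['tcp_rot'],degrees=True).as_matrix();tip=s['tool_pos']+173*R[:,2]
r=tip-mid;print("R",R.round(3).tolist(),"joints",s['joint_pos'])
print("tip booth rel mid:",r@ux,r@uy,tip[2],"F",s['ft_force'],"t",s['time'])
g=np.array([float(a) for a in sys.argv[1:4]])  # target tip: booth x, y rel bar mid, z world
w=mid+ux*g[0]+uy*g[1];w[2]=g[2]
print("tool shift mm",R.T@(w-tip))
E
python3 plan.py -60 0 95
```

```text
time: 3.18
tool_pos: [521.8, -149.1, 402.9]
tcp_rot: [-179.4, -69.9, 72.6]
ft_force: [-0.4, -0.0, -0.3]
finger_gap: -0.3
grip_force: 0.0
R [[0.103, 0.957, 0.271], [0.327, -0.29, 0.899], [0.939, -0.004, -0.343]] joints [-39.5   8.3  98.   63.5 104.6 -23.6]
tip booth rel mid: -100.6896094838383 -14.600111475296927 343.55648638074524 F [-0.4 -0.  -0.3] t 3.175
tool shift mm [-219.6  -13.7  123.5]
```

```bash
python3 -m jog '0 0 0 0 -.117 0 1;0 0 0 0 0 0 1' >/dev/null; python3 plan.py -60 2 150;python3 plan.py -60 2 93
```

```text
R [[0.13, 0.958, 0.257], [0.441, -0.288, 0.85], [0.888, 0.003, -0.46]] joints [-38.5   6.4  97.3  57.6 102.1 -22.8]
tip booth rel mid: -108.79840838741497 -15.303184298284355 326.6873330912917 F [-0.   0.4  0.2] t 3.425
tool shift mm [-134.4  -17.7  124.6]
R [[0.13, 0.958, 0.257], [0.441, -0.288, 0.85], [0.888, 0.003, -0.46]] joints [-38.5   6.4  97.3  57.6 102.1 -22.8]
tip booth rel mid: -108.79840838741497 -15.303184298284355 326.6873330912917 F [-0.   0.4  0.2] t 3.425
tool shift mm [-185.   -17.9  150.8]
```

```bash
python3 -m jog '-.336 -.045 .31 0 0 0 1;-.336 -.045 .31 0 0 0 1;-.336 -.045 .31 0 0 0 1;-.336 -.045 .31 0 0 0 1;0 0 0 0 0 0 1'; python3 plan.py -60 2 93
python3 - <<'E'
from h import *
a=snapshot("scene");crop(a,160,90,320,240,2.5,"pics/s2.png")
E
```

```text
time: 4.05
tool_pos: [517.6, -94.8, 225.7]
tcp_rot: [-179.1, -63.0, 72.5]
ft_force: [0.8, 0.6, 0.9]
finger_gap: -0.2
grip_force: 0.0
R [[0.136, 0.958, 0.253], [0.433, -0.287, 0.854], [0.891, -0.007, -0.454]] joints [-34.3  16.9 106.9  58.   88.5 -37.2]
tip booth rel mid: -58.28708505938254 5.931416282423542 147.06718348698686 F [0.8 0.6 0.9] t 4.05
tool shift mm [-48.9   4.3  23. ]
```

View pics/s2.png

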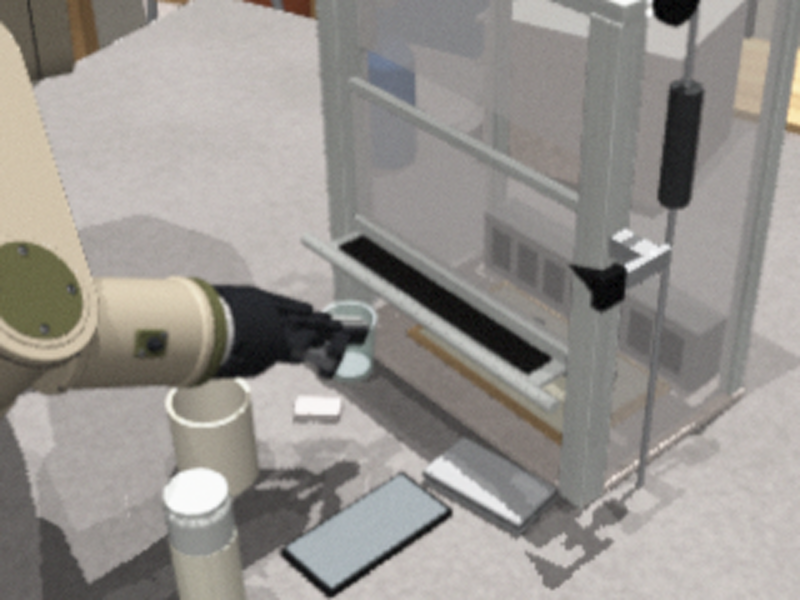

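```bash
python3 -m jog '-.25 .02 .115 0 0 0 1;-.24 .02 .115 0 0 0 1;0 0 0 0 0 0 1'; python3 plan.py 30 2 93
```

```text
time: 4.47
tool_pos: [522.9, -100.2, 175.4]
tcp_rot: [180.0, -62.9, 73.2]
ft_force: [-0.4, -0.0, 0.5]
finger_gap: 0.1
grip_force: 0.0
R [[0.131, 0.957, 0.258], [0.436, -0.289, 0.852], [0.89, 0.0, -0.456]] joints [-34.5  23.4 105.4  58.3  85.7 -41.8]
tip booth rel mid: -62.0020538057883 -1.5297903867783202 96.5576140509437 F [-0.4 -0.   0.5] t 4.475
tool shift mm [38.7 -3.4 83.5]
```

```bash
python3 -m jog '.19 -.02 .415 0 0 0 1;.19 -.02 .415 0 0 0 1;0 0 0 0 0 0 1'; python3 plan.py 30 2 125;  python3 - <<'E'
from h import *
a=snapshot("scene");crop(a,240,150,200,150,4,"pics/s3.png")
E
```

```text
time: 4.85
tool_pos: [546.0, -9.1, 173.3]
tcp_rot: [179.6, -62.9, 73.8]
ft_force: [-0.2, -0.8, -0.0]
finger_gap: -0.1
grip_force: 0.0
R [[0.127, 0.958, 0.256], [0.437, -0.286, 0.853], [0.891, 0.003, -0.455]] joints [-24.7  21.8 107.9  64.   78.8 -39.2]
tip booth rel mid: 31.979779024738626 3.232649559013977 94.60713994816446 F [-0.2 -0.8 -0. ] t 4.85
tool shift mm [ 26.2   1.3 -15.6]
```

View pics/s3.png

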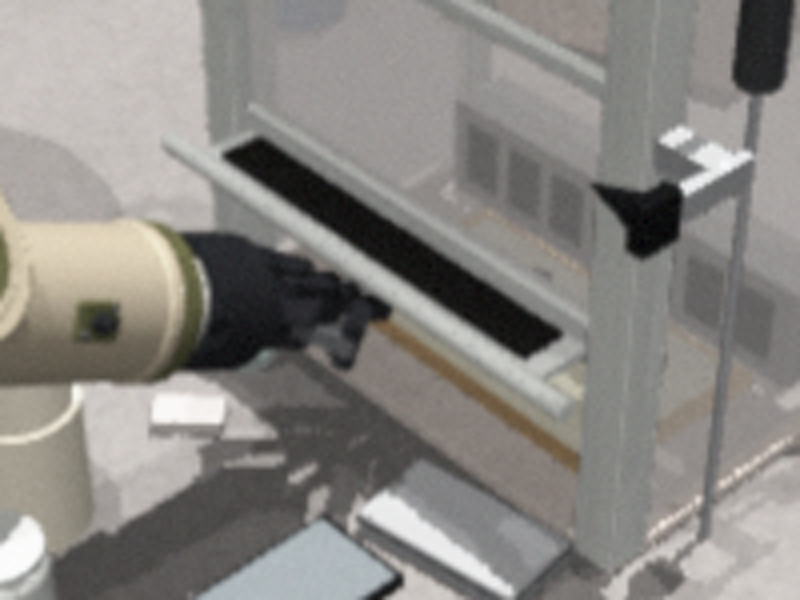

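```bash
python3 -m jog '.089 0 -.0455 0 0 0 1;.089 0 -.0455 0 0 0 1;.089 0 -.0455 0 0 0 1;0 0 0 0 0 0 1' ; python3 -m jog '.134 0 -.068 0 0 0 1;.134 0 -.068 0 0 0 1;.134 0 -.068 0 0 0 1;.134 0 -.068 0 0 0 1;0 0 0 0 0 0 1';python3 plan.py 30 2 180;  python3 - <<'E'
from h import *
a=snapshot("scene");crop(a,240,150,200,150,4,"pics/s4.png")
E
```

```text
time: 5.4
tool_pos: [545.5, -11.7, 202.1]
tcp_rot: [179.7, -62.9, 73.4]
ft_force: [-0.1, -0.6, -0.2]
finger_gap: -0.0
grip_force: 0.0
time: 6.02
tool_pos: [545.8, -10.7, 263.0]
tcp_rot: [179.5, -62.9, 73.7]
ft_force: [-0.6, 0.6, -0.8]
finger_gap: 0.0
grip_force: 0.0
R [[0.128, 0.957, 0.259], [0.437, -0.288, 0.852], [0.89, 0.004, -0.455]] joints [-24.9  11.6 108.3  62.6  83.1 -30.4]
tip booth rel mid: 30.317027951303032 2.4116164911262326 184.2732327604494 F [-0.6  0.6 -0.8] t 6.025
tool shift mm [-3.9  0.4  1.7]
```

View pics/s4.png

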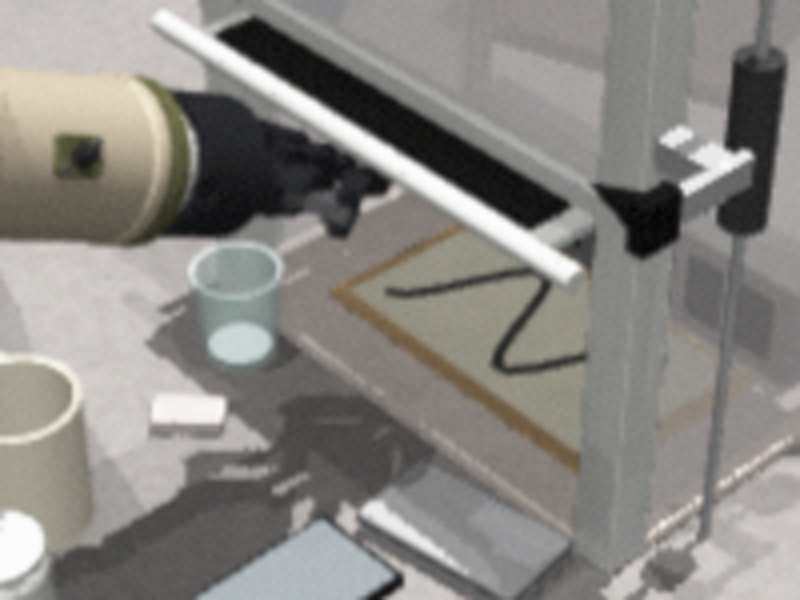

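```bash
cat > lev.py <<'E'
from h import *
import sys
a=snapshot("scene");n=np.array([.291,.957,0]);p=np.array([584,107,0.])
def pl(uv):
    o,v=ray(a,uv);return o+v*((p-o)@n)/(v@n)
if __name__=="__main__":
    c=lambda u,v:(240+(u+.5)/4-.5,150+(v+.5)/4-.5)
    b,t=[pl(c(*map(float,x.split(',')))) for x in sys.argv[1:]]
    print(b,t,"up:",(t-b)[2])
    print(proj(a,[[*b[:2],t[2]],[*t[:2],t[2]]]))
E
python3 lev.py 574,273 594,186; python3 lev.py 561,401 594,186
```

```text
[748.34741657  57.02602067 226.74923105] [757.19285409  54.33634217 283.51986753] up: 56.770636476744016
[[384.5845446  194.08160189]
 [388.125      196.125     ]]
[745.03747453  58.03249207 141.81913841] [757.19285409  54.33634217 283.51986753] up: 141.70072911625425
[[383.26996079 193.32300107]
 [388.125      196.125     ]]
```

```bash
python3 -m jog '.111 0 -.057 0 0 0 1;.111 0 -.057 0 0 0 1;.111 0 -.057 0 0 0 1;.067 0 -.034 0 0 0 1;0 0 0 0 0 0 1';python3 - <<'E'
from h import *
a=snapshot("scene");crop(a,370,180,40,30,20,"pics/s5.png")
E
```

```text
time: 6.8
tool_pos: [545.4, -10.9, 306.9]
tcp_rot: [179.7, -62.9, 73.5]
ft_force: [-1.0, -0.4, -0.4]
finger_gap: 0.1
grip_force: 0.0
```

View pics/s5.png

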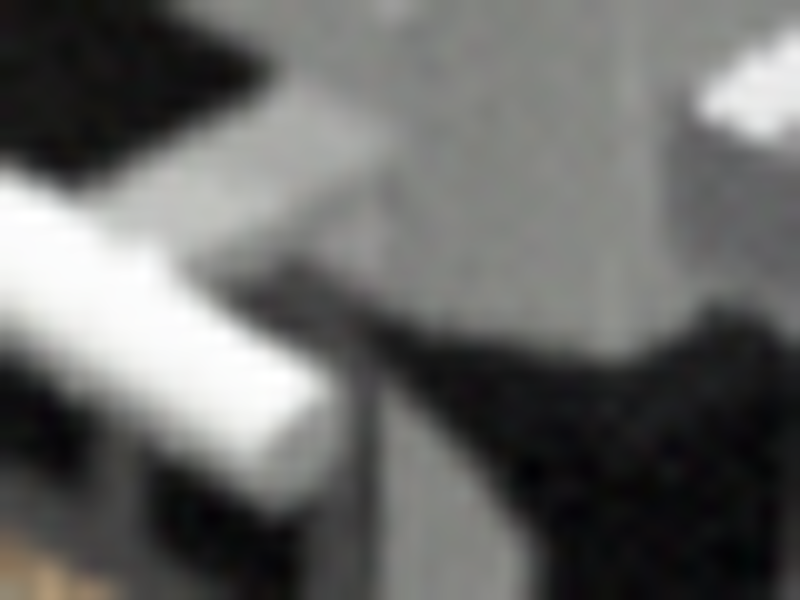

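```bash
cat > lev2.py <<'E'
from lev import *
np.set_printoptions(precision=2,suppress=True)
c=lambda u,v:(370+(u+.5)/20-.5,180+(v+.5)/20-.5)
b,t=[pl(c(*map(float,x.split(',')))) for x in sys.argv[1:]]
print(b,t,"up:",(t-b)[2], "at same px scale up:",proj(a,[b,b+[0,0,(t-b)[2]]]))
E
python3 lev2.py 300,448 355,315;python3 lev2.py 300,448 368,322
```

```text
[749.38  56.71 265.78] [755.02  55.   284.32] up: 18.53588243613251 at same px scale up: [[384.52 201.93]
 [385.02 193.97]]
[749.38  56.71 265.78] [756.64  54.51 284.37] up: 18.590838163382614 at same px scale up: [[384.52 201.93]
 [385.02 193.95]]
```

```bash
python3 -m jog '.08 0 -.041 0 0 0 1;.045 0 -.023 0 0 0 1;0 0 0 0 0 0 1;0 0 0 0 0 0 1';python3 - <<'E'
from h import *
a=snapshot("scene");crop(a,370,180,40,30,20,"pics/s6.png")
E
```

```text
time: 7.45
tool_pos: [545.1, -10.7, 319.9]
tcp_rot: [179.9, -62.9, 73.3]
ft_force: [-0.3, 0.5, -0.2]
finger_gap: -0.1
grip_force: 0.0
```

View pics/s6.png

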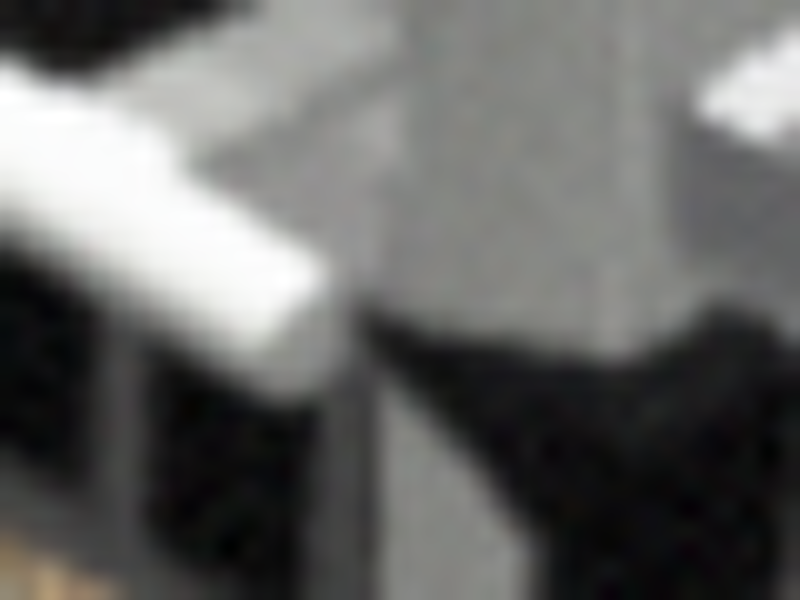

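```bash
python3 lev2.py 301,331 358,314
python3 - <<'E'
from h import *
a=snapshot("scene");g=a["img"].astype(float).mean(2)
for u in (372,375,378,381): print(u,g[180:206,u].round().astype(int))
print(g[192:200,384:394].round().astype(int))
E
```

```text
[748.62  56.94 279.05] [755.37  54.89 284.62] up: 5.568695065255611 at same px scale up: [[384.57 196.08]
 [384.72 193.67]]
372 [ 23  20  25  74 198 249 252 252 249 244 225 185 130  75  23  13  13  12
   9  11  13  15  14  26  49  66]
375 [ 24  24  37 108 183 230 250 251 252 250 246 240 220 172 125  83  61  60
  58  63  60  62  63  60  64  67]
378 [ 26  56 133 187 193 195 207 228 235 245 252 251 247 237 210 163 115  50
  27  12  18  17  19  15  21  17]
381 [ 88 154 169 177 193 191 179 144 138 165 224 249 252 251 245 231 198 154
 102  37  13   9   3  10   9   9]
[[226 187 158 149 147 131 127 131 133 130]
 [249 230 174 145 139 129 129 132 133 132]
 [244 215 159 130 119 120 121 128 127 134]
 [206 160 141 104  83  87 105 115 121 126]
 [161 143 137  93  54  43  54  79  87 100]
 [143 141 128  94  56  29  24  34  33  37]
 [136 131 111  85  65  53  29  17  24  24]
 [110 101  81  68  69  90  59  29  18  19]]
```

```bash
python3 -m jog '.047 0 -.024 0 0 0 1;0 0 0 0 0 0 1;0 0 0 0 0 0 1';python3 - <<'E'
from h import *
import lev
a=snapshot("scene");g=a["img"].astype(float).mean(2)
for u in (372,375,378,381): print(u,g[176:204,u].round().astype(int))
crop(a,370,180,40,30,20,"pics/s7.png")
E
```

```text
time: 7.98
tool_pos: [545.0, -10.7, 325.0]
tcp_rot: [179.9, -62.9, 73.3]
ft_force: [-0.1, 0.0, 0.4]
finger_gap: -0.0
grip_force: 0.0
372 [ 23  21  27  28  33  75 197 249 252 252 250 242 226 181 128  68  22  16
  16  13  17   2  13  16  11  11   5  23]
375 [ 21  21  23  17  37 106 193 237 249 250 252 251 249 239 219 172 127  83
  65  59  63  55  64  64  60  59  61  61]
378 [ 22  20  29  59 134 188 192 197 229 245 237 246 252 250 242 234 207 160
 108  52  27  20  23  21  17  16  16  17]
381 [ 20  30  88 155 173 185 192 190 178 148 137 167 227 250 252 250 244 229
 196 149  94  38  12  11  14  11  13  16]
```

View pics/s7.png

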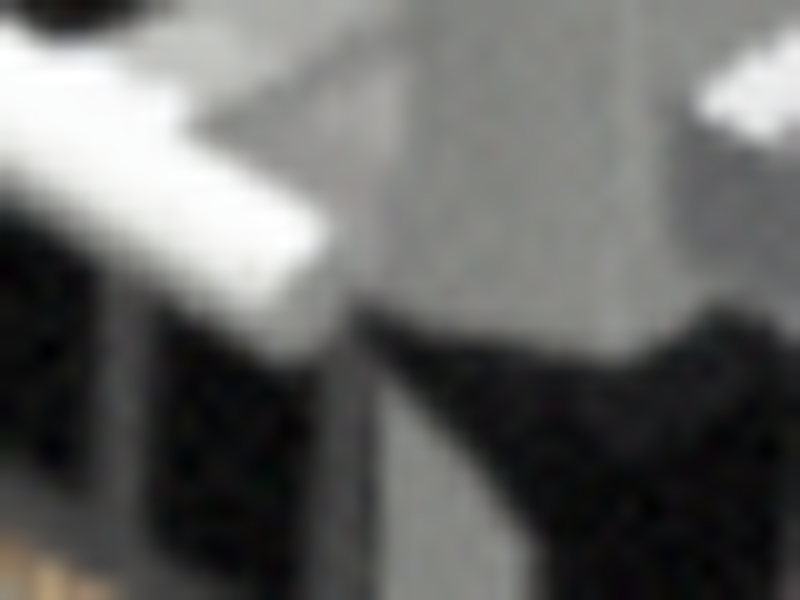

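```bash
python3 -m jog '-.07 0 .035 0 0 0 1;-.07 0 .035 0 0 0 1;0 0 0 0 0 0 1'; python3 -m jog '-.15 0 -.33 0 0 0 1;-.15 0 -.33 0 0 0 1;-.15 0 -.33 0 0 0 1;0 0 -.3 0 0 0 1;0 0 0 0 0 0 1';python3 - <<'E'
from h import *
a=snapshot("scene");g=a["img"].astype(float).mean(2)
for u in (372,375,378,381): print(u,g[176:204,u].round().astype(int))
E
python3 plan.py -100 0 300
```

```text
time: 8.45
tool_pos: [544.5, -10.7, 307.9]
tcp_rot: [-179.7, -62.9, 73.0]
ft_force: [-0.0, 0.6, -0.1]
finger_gap: 0.1
grip_force: 0.0
time: 9.07
tool_pos: [506.0, -142.2, 329.0]
tcp_rot: [179.7, -62.8, 73.3]
ft_force: [0.9, -0.1, -0.4]
finger_gap: 0.0
grip_force: 0.0
372 [ 18  22  20  19  30  74 192 248 251 251 248 240 224 178 124  68  23  16
  12  16   9   1  11   9   5  13  11  23]
375 [ 18  23  24  21  35 106 189 235 248 249 250 250 246 237 213 168 119  83
  61  59  60  59  57  60  62  61  60  62]
378 [ 19  19  31  56 126 184 188 193 225 243 234 245 250 249 240 231 205 155
 105  45  24  22  20  21  19  12  15  17]
381 [ 16  31  86 149 168 179 189 188 171 143 138 165 225 249 250 248 242 226
 191 143  93  34  15  11   8  13   9  12]
R [[0.131, 0.957, 0.259], [0.437, -0.29, 0.852], [0.89, 0.001, -0.456]] joints [-39.    9.  103.3  56.3  97.9 -30.2]
tip booth rel mid: -106.1599518792757 2.4827053978174787 249.3420646977671 F [ 0.4 -0.3  0.4] t 9.125
tool shift mm [ 47.9   2.5 -17.7]
```

```bash
python3 -c "
from bench import *
print(hand_in())"
```

```text
the job is handed in; nothing more can be done
None
```

I pushed the window up from beneath its lip with shut fingers, until the bar was level with the pointer tip to within about 1 mm by my camera estimate. I then drew the hand clear, a picture showed the window had not moved, and I handed the job in at about 9 s with no verdict shown. I did not re-check the things around the booth, but no contact force registered at any reading.

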